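Turn a notched plate up to the stop screw of a drilling jig and lock it

ROBOT

A 6-joint arm with a two-finger parallel gripper is mounted at the origin on a cart in front of the work surface, level with it; the furniture and walls round the work are solid. World frame = base frame: x ahead of the robot, y to its left, z up, the work surface at z = 0. Lengths are in mm, angles in degrees, forces in N, time in s.
With the tool pointing down it reaches from about 300 to 850 mm from the base axis. Payload 4.2 kg.
Tool frame: the origin (TCP) lies midway between the tips of the shut fingers; the grasp point (between the pads) lies 19 mm behind it; z points along the fingers, y is the line along which they close (so a half turn about z gives the same grasp; the last joint's range is limited). The gripper opens to 91 mm and grips with 3 to 60 N. Pads are 32 mm wide; open, the fingers measure 118 mm over their backs; the gripper's body (76 mm by 178 mm) begins 60 mm behind the grasp point.
Start: joints at [-77.98, 18.312, 89.639, -0, 72.044, -1.146], TCP at [130.977, -559.9, 213.976] pointing down, gripper open.
Joint ranges: [-177.97, 177.97], [-48.28, 115.42], [12.27, 149.76], [-77.06, 257.06], [2.81, 150.46], [-146.56, 146.56]. Speed limits (degrees/s): [147.25, 147.25, 180, 180, 180, 180].

INTERFACE

Orientations are given as [roll, pitch, yaw] about the fixed x, y, z axes, in that order (R = Rz(yaw) Ry(pitch) Rx(roll)).
In Python, from workcell import env gives the robot as it stands.
- The arm moves only by the shell command python3 -m jog 'ROWS' [FORCE]. ROWS is a JSON object of lists of equal length, an entry for each row: "jaw": the finger opening in mm, from 0 to 91.2; "slide": the shift along the tool's x, y, z in units of 30 mm (1.0 is 30 mm), a list of three; "spin": the turn about the tool's z in units of 8 degrees (1.0 is 8 degrees). In form: {"jaw": [jaw, ...], "slide": [[dx, dy, dz], ...], "spin": [spin, ...]}. A call has 1 to 10 rows; each row shifts and turns the commanded pose from where the row before left it, along the tool's axes as they then stand; what a row does not reach is not made up. A row lasts 1/10 s, in which the tool goes at most 50 mm and 8.59 degrees, less where a joint would pass 70% of its speed; a pose out of reach is approached as far as the arm can. A call is refused whole if a number of a shift passes 1 or a number of a turn 1, either way. A call with a gripper value outside its range is refused whole. The fingers move at their own pace and stop on an object; FORCE is the grip in N (left out, the last holds). Time passes only in rows, so rows that do not move let the fingers close. It gives the time, the measured TCP pose, the force, the opening and the grip force at its end, in the units of the state.
- env.state(): the state, without advancing time (a new reading comes with each control period).
- env.grab_frame(name): name is "scene" or "top" or "wrist"; returns the picture (384x512x3 uint8, red, green, blue); there is no depth.
- env.camera_model(name): a dict with "fx", "fy", "cx", "cy" (pixels), "camera_from_world" (4x4, takes a point from world to camera coordinates). Camera axes: x right, y up, looking along -z (the intrinsics and any distortion apply to the point x, -y, -z); pixel columns grow to the right and rows downward; lengths in mm; the calibration is good to about 2 mm. A picture is of the moment at which its call begins: read the wrist's pose just before it. camera_model takes no time and is no camera call; for the wrist camera it gives the pose at the moment of the call.
- env.job_done(): hands the job in; it is judged then, once.
The state is a dict: "time_s": time; "qpos": joint angles; "qvel": joint speeds; "effort": joint torques, N m; "ee_pos": TCP position; "ee_rot": TCP orientation; "force": force on the tool from outside, world axes, zero at the start; "torque": the same for the moment, N m; "gripper_width": finger opening in mm; "gripper_force": force on a finger pad.
Only numpy, scipy, OpenCV 4.12 (cv2) and the standard library are available. Lean on these libraries where they do the work, as an engineer would, in place of code of your own. Each camera call takes 0.05 s, during which the arm holds its last target. There are 200 camera calls.

TASK

A flat plate lies askew in the drilling jig with its notched corner at the peg. With shut fingers push on its end edge, close to the opposite corner, so that it turns about the peg in place, until its long edge comes up against the tip of the stop's adjusting screw, and press it there with about 10 N (never more than 16 N) for a second, its notch still on the peg. Then swing the keeper fully over the plate, leaving the plate touching the screw and the loose things round the jig where they are.

Things in the scene. Friction and masses are not known exactly. Their poses are not given: they have to be found in the camera images.
- jig: fixed dark steel base plate of the jig, 235 x 225 x 12 mm, flat on the bench. Origin on the bench (z = 0) straight under the peg's axis; it reaches from -65 to 170 mm in its x and from -105 to 120 mm in its y. Place and yaw vary
- peg: fixed upright round steel peg, 12 mm in diameter, 20 mm high, on the base; origin on its axis at the base's top face (12 mm above the bench)
- plate: loose flat aluminium plate, 140 x 90 x 10 mm, 0.28 to 0.56 kg with holes and, in one corner, an 18 mm square notch. Origin on its underside, on the peg's axis when the notch's two inner faces (6.3 mm from it in +x and +y) touch the peg; spans x -12 to 128, y -12 to 78 mm. Starts flat on the base, turned clockwise seen from above by 23 to 54 degrees from the jig's x axis, up to 2 mm off the peg
- plate_corner (a point): the corner to push near, diagonally across from the notch: at x = 128, y = 78 mm of the plate, on its top face (22 mm above the bench). Push on the short end edge (plate x = 128 mm) at y = 50 to 70 mm, moving the finger on an arc about the peg: the plate turns counter-clockwise and the notch stays on the peg; sliding takes 0.5 to 4 N. A push straight along the plate's -x jams it
- stop: fixed steel block on the base, 45 (jig x) x 18 (jig y) x 16 mm high, two screw heads 3 mm higher; origin mid-underside, at 92.5, 108 mm in the jig's x, y. Through its middle, along the jig's y, runs a rigid 8 mm adjusting screw whose round tip stops the plate's long edge. The tip stands anywhere from 64 to 92 mm from the peg's axis in the jig's y; its setting is not told: feel for it
- keeper (a joint): turn-button keeper: flat steel bar 14 mm wide, 5 mm thick, reaching 50 mm from its vertical hinge, its underside 2.5 mm above the plate. In rad: 0 = open, bar along the jig's +y; grows clockwise seen from above to 1.57 at its end stop = closed, bar along the jig's +x, over the plate. Starts at 0 to 0.3; stays where left; about 2.5 N at the knob moves it
- keeper_hinge (a point): point on the keeper's vertical hinge axis, 24.5 mm above the bench, at -34, 45 mm in the jig's x, y
- keeper_knob (a point): top of the upright knob on the keeper bar, 51.5 mm above the bench, 42 mm from the hinge axis; the knob is 12 mm in diameter and 22 mm high, its foot on the bar's top (29.5 mm above the bench)
- tin: loose round white tin, 51 mm in diameter, 25 mm high, beside the jig; leave alone; origin at the centre of its underside
- spool: loose dark wire spool, 54 x 48 mm, 40 mm high, beside the jig; leave alone; origin at the centre of its underside
- block: loose steel bench block, 65 x 65 x 19 mm, beyond the jig; leave alone; origin at the centre of its underside

How it is judged:
By the outcome, as a careful person would: the job done as asked, in the order asked, and still so for the second after the job is handed in, with the robot touching nothing.
It also fails if it takes over 67 s, if anything falls off the work surface, if the arm or the gripper's body presses on something with over 40 N, if the wrist force passes 120 N, or if a joint passes its speed limit or range.

## Working session

There is one attempt and no reset: what is moved stays moved. The work goes in short steps, Python scripts to look and compute and a shell command to move; the robot and the scene stay as the last step left them, time stands still between calls to the robot, and variables do not carry over. Pictures are saved under pics/ and viewed, at most 13 in all, crops included, and the job is handed in when it is done.

```bash
ls; mkdir -p pics; python3 - <<'E'
from workcell import env
import cv2,json
print(env.state())
for n in("scene","top"):
    m=env.camera_model(n);print(n,m)
    cv2.imwrite(f"pics/{n}0.png",env.grab_frame(n)[:,:,::-1])
E
```

```text
pics
{'time_s': 0.0, 'qpos': array([-7.79799913e+01,  1.83521968e+01,  8.97063982e+01, -1.89564278e-03,
        7.20409968e+01, -1.14577899e+00]), 'qvel': array([ 0.04718296, -0.02982043,  0.05633565,  0.02421073,  0.01728989,
       -0.05894552]), 'effort': array([-1.88485123e-03, -4.12465596e+01, -2.31975585e+01,  7.25555490e-02,
        4.57476277e-02, -1.56275755e-04]), 'ee_pos': array([ 130.85735408, -559.4095397 ,  213.1147379 ]), 'ee_rot': array([-1.79900392e+02, -1.89560076e-04,  1.31663735e+01]), 'force': array([-0.23774295, -0.45239734, -0.01439949]), 'torque': array([-0.01871177, -0.06331051, -0.02823809]), 'gripper_force': 0.0, 'gripper_width': 91.67042749871655}
scene {'fx': 479.58179068158637, 'fy': 479.58179068158637, 'cx': 256.3793768224234, 'cy': 191.04241212271916, 'camera_from_world': array([[-4.53334979e-01, -8.91314433e-01, -6.78078453e-03,
         4.97432297e+02],
       [ 6.94420071e-01, -3.57940638e-01,  6.24226934e-01,
        -3.44958340e+02],
       [-5.58809593e-01,  2.78275191e-01,  7.81213643e-01,
        -9.41020972e+02],
       [ 0.00000000e+00,  0.00000000e+00,  0.00000000e+00,
         1.00000000e+00]])}
top {'fx': 397.9260530387646, 'fy': 397.9260530387646, 'cx': 253.8649104174836, 'cy': 187.4965365885037, 'camera_from_world': array([[ 1.41584393e-01, -9.89926183e-01,  1.09773216e-04,
         1.77183707e+02],
       [ 9.67279216e-01,  1.38368888e-01,  2.12661630e-01,
        -6.18727165e+02],
       [-2.10534505e-01, -3.00033865e-02,  9.77125897e-01,
        -7.87327839e+02],
       [ 0.00000000e+00,  0.00000000e+00,  0.00000000e+00,
         1.00000000e+00]])}
```

View pics/top0.png

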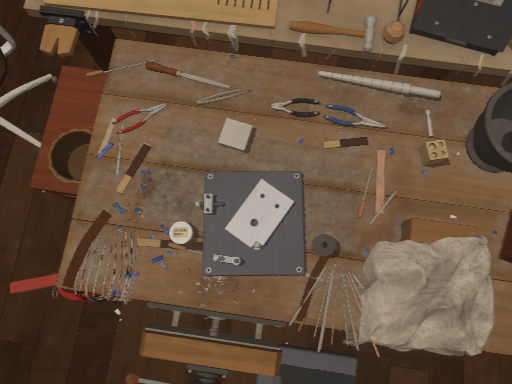

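View pics/scene0.png

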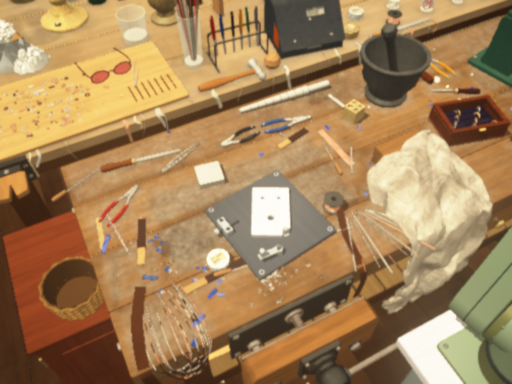

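The top view shows the jig at about (203–304, 171–275), with the plate in its middle and the peg near (257,246). The stop is at (208,203) and the keeper at (228,260), so jig +x points up in the image and +y left. Next I zoom in on both views and fit the outlines.

```bash
cat > h.py <<'E'
import numpy as np,cv2
from workcell import env
def ray(m,uv,z):
    uv=np.atleast_2d(np.array(uv,float));T=m["camera_from_world"];R=T[:3,:3];c=-R.T@T[:3,3]
    d=np.c_[(uv[:,0]-m["cx"])/m["fx"],-(uv[:,1]-m["cy"])/m["fy"],-np.ones(len(uv))]@R
    return (c+d*((z-c[2])/d[:,2])[:,None])[:,:2]
def proj(m,P):
    P=np.atleast_2d(P);T=m["camera_from_world"];q=P@T[:3,:3].T+T[:3,3]
    return np.c_[m["cx"]+m["fx"]*q[:,0]/-q[:,2],m["cy"]-m["fy"]*q[:,1]/-q[:,2]]
E
python3 - <<'E'
from h import *
t=cv2.imread("pics/top0.png");s=cv2.imread("pics/scene0.png")
a=cv2.resize(t[165:285,165:345],None,fx=4.4,fy=4.4,interpolation=cv2.INTER_CUBIC)
cv2.imwrite("pics/topz.png",a)
for n,im,roi in(("top",t,(195,163,120,120)),("scene",s,(200,168,140,115))):
    m=env.camera_model(n);x,y,w,h=roi
    hsv=cv2.cvtColor(im,cv2.COLOR_BGR2HSV)
    c=im[y+8*0:y+h,x:x+w];hs=hsv[y:y+h,x:x+w]
    j=((hs[...,1]<70)).astype(np.uint8)*255
    j=cv2.morphologyEx(j,cv2.MORPH_OPEN,np.ones((5,5)))
    C=max(cv2.findContours(j,0,2)[0],key=cv2.contourArea)[:,0]+[x,y]
    W=ray(m,C,12).astype(np.float32);r=cv2.minAreaRect(cv2.convexHull(W));print(n,"jig",r,cv2.boxPoints(r).round(1).tolist())
    p=((hs[...,2]>150)&(hs[...,1]<60)).astype(np.uint8)*255;p=cv2.morphologyEx(p,cv2.MORPH_OPEN,np.ones((3,3)))
    C=max(cv2.findContours(p,0,2)[0],key=cv2.contourArea)[:,0]+[x,y]
    W=ray(m,C,22).astype(np.float32);r=cv2.minAreaRect(cv2.convexHull(W));print(n,"plate",r,cv2.boxPoints(r).round(1).tolist())
E
```

```text
top jig ((521.8458251953125, 255.42861938476562), (233.5633544921875, 226.0333251953125), 8.857050895690918) [[389.1000061035156, 349.1000061035156], [423.8999938964844, 125.80000305175781], [654.5999755859375, 161.6999969482422], [619.7999877929688, 385.1000061035156]]
top plate ((537.8897705078125, 243.99684143066406), (89.80162811279297, 140.09547424316406), 62.362667083740234) [[455.0, 236.6999969482422], [579.0999755859375, 171.6999969482422], [620.7999877929688, 251.3000030517578], [496.70001220703125, 316.29998779296875]]
scene jig ((517.4609375, 266.68658447265625), (238.2925262451172, 238.90170288085938), 8.931804656982422) [[381.20001220703125, 366.20001220703125], [418.29998779296875, 130.1999969482422], [653.7000122070312, 167.1999969482422], [616.5999755859375, 403.20001220703125]]
scene plate ((537.3563232421875, 247.79168701171875), (95.97000885009766, 152.609619140625), 62.3874397277832) [[447.5, 240.60000610351562], [582.7000122070312, 169.89999389648438], [627.2000122070312, 254.89999389648438], [492.0, 325.70001220703125]]
```

View pics/topz.png

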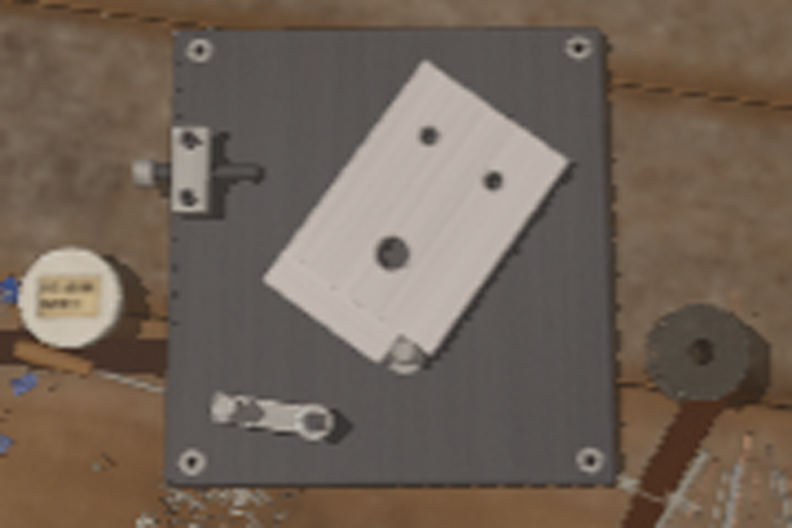

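The enlarged top view is clear:
- The peg is in the notch at crop (405,355), the push corner at (425,62) and the screw tip at about (262,172).
- The keeper knob is at (222,405) and its hinge at (318,420).

The fit gives the peg at about (471,240), jig yaw 8.9° and plate yaw about −27.6°. I'll travel high to a point above the standoff.

```bash
python3 -m jog '{"jaw":[0,0,0,0,0,0,0,0,0,0],"slide":[[0,0,-1],[0,0,-1],[0,0,-1],[1,-0.95,0],[1,-0.95,0],[1,-0.95,0],[1,-0.95,0],[1,-0.95,0],[1,-0.95,0],[1,-0.95,0]],"spin":[0,0,0,0,0,0,0,0,0,0]}' 20
python3 -m jog '{"jaw":[0,0,0,0,0,0,0,0,0,0],"slide":[[1,-0.95,0],[1,-0.95,0],[1,-0.95,0],[1,-0.95,0],[1,-0.95,0],[1,-0.95,0],[1,-0.95,0],[1,-0.95,0],[1,-0.95,0],[1,-0.95,0]],"spin":[0,0,0,0,0,0,0,0,0,0]}'
python3 -m jog '{"jaw":[0,0,0,0,0,0,0,0,0,0],"slide":[[1,-0.95,0],[1,-0.95,0],[1,-0.95,0],[0.5,-0.5,0],[0,0,0],[0,0,0],[0,0,0],[0,0,0],[0,0,0],[0,0,0]],"spin":[0,0,0,0,-1,-1,-1,-1,-1,-1]}'
python3 -m jog '{"jaw":[0,0,0,0,0,0,0,0,0,0],"slide":[[0,0,0],[0,0,0],[0,0,0],[0,0,0],[0,0,0],[0,0,0],[0,0,0],[0,0,0],[0,0,0],[0,0,0]],"spin":[-1,-1,-1,-1,-1,-1,-1,-1,-1,-1]}'
python3 -m jog '{"jaw":[0,0,0],"slide":[[0,0,0],[0,0,0],[0,0,0]],"spin":[-1,-0.4,0]}'
python3 - <<'E'
from h import *
import pickle
m=env.camera_model("wrist");print(env.state()["ee_pos"],env.state()["ee_rot"],env.state()["force"])
cv2.imwrite("pics/w1.png",env.grab_frame("wrist")[:,:,::-1]);pickle.dump(m,open("w1.pkl","wb"))
E
```

```text
time_s: 1.1
ee_pos: [290.4, -316.1, 303.7]
ee_rot: [-180.0, 0.0, 13.1]
force: [0.6, -0.3, 0.1]
gripper_width: 14.1
gripper_force: 0.0
time_s: 2.1
ee_pos: [517.7, 29.7, 303.6]
ee_rot: [180.0, 0.0, 13.2]
force: [0.3, -0.6, -0.2]
gripper_width: 0.3
gripper_force: 0.0
time_s: 3.1
ee_pos: [596.3, 149.7, 303.3]
ee_rot: [-179.9, 0.1, 61.5]
force: [0.0, -0.5, 0.1]
gripper_width: 0.1
gripper_force: 0.0
time_s: 4.1
ee_pos: [596.3, 149.8, 303.3]
ee_rot: [-179.9, -0.0, 141.5]
force: [0.5, 0.1, 0.3]
gripper_width: 0.5
gripper_force: 0.0
time_s: 4.4
ee_pos: [596.4, 149.7, 303.4]
ee_rot: [-180.0, -0.0, 152.4]
force: [-0.3, -0.8, 0.4]
gripper_width: 0.3
gripper_force: 0.0
[596.37489404 149.74500777 303.38760193] [-1.79957041e+02 -4.22690291e-02  1.52351050e+02] [-0.33549149 -0.84885481  0.43659825]
```

View pics/w1.png

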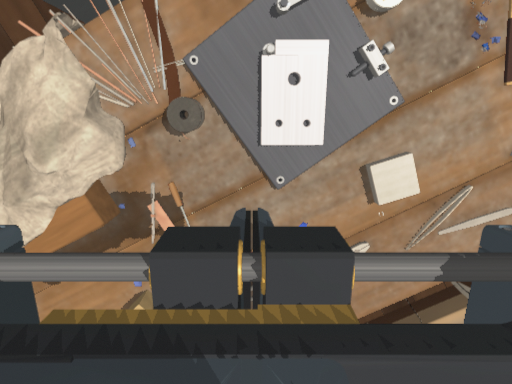

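The wrist view shows the plate at (261–328, 40–146), the peg at (269,49), the stop and screw at (372,60) and the keeper at the top edge, near (290,3). The shut fingertips are at (255,212).

```bash
python3 - <<'E'
from h import *
import pickle
w=pickle.load(open("w1.pkl","rb"));t=env.camera_model("top")
def quad(im,roi):
    x,y,a,b=roi;hs=cv2.cvtColor(im,cv2.COLOR_BGR2HSV)[y:y+b,x:x+a]
    p=((hs[...,2]>150)&(hs[...,1]<60)).astype(np.uint8)*255;p=cv2.morphologyEx(p,cv2.MORPH_OPEN,np.ones((3,3)))
    C=max(cv2.findContours(p,0,2)[0],key=cv2.contourArea)[:,0]+[x,y]
    return cv2.convexHull(C.astype(np.float32))[:,0]
Hw=quad(cv2.imread("pics/w1.png"),(240,20,105,140));Ht=quad(cv2.imread("pics/top0.png"),(195,163,120,120))
for n,m,H in(("w",w,Hw),("t",t,Ht)):
    r=cv2.minAreaRect(ray(m,H,22).astype(np.float32));print(n,r[1],r[2],cv2.boxPoints(r).round(1).tolist())
def tri(pw,pt):
    A=[]
    for m,p in((w,pw),(t,pt)):
        K=np.array([[m["fx"],0,-m["cx"]],[0,-m["fy"],-m["cy"]],[0,0,-1]])
        A.append(K@m["camera_from_world"][:3])
    X=cv2.triangulatePoints(A[0],A[1],np.array(pw,float).reshape(2,1),np.array(pt,float).reshape(2,1));return (X[:3]/X[3]).ravel().round(1)
# corner y=78 of end edge: bottom-right in wrist, topmost in top
print("corner",tri(Hw[np.argmax(Hw.sum(1))],Ht[np.argmin(Ht[:,1])]))
print("end low corner",tri(Hw[np.argmax(Hw[:,1]-Hw[:,0])],Ht[np.argmax(Ht[:,0])]))
z=lambda x,y:(165+x/4.4,165+y/4.4)
print("peg",tri((269,47),z(404,349)), ray(w,(269,47),32),ray(t,z(404,349),32))
for a,p in(((194,60),(579,47)),((394,100),(199,49)),):print("jigscrew",ray(w,a,12),ray(t,z(*p),12))
print("wrist jig bottom screw",ray(w,(280,180),12))
E
```

```text
w (91.23002624511719, 141.42613220214844) 62.33749771118164 [[455.3999938964844, 238.5], [580.5999755859375, 172.8000030517578], [623.0, 253.60000610351562], [497.70001220703125, 319.29998779296875]]
t (89.80162811279297, 140.09547424316406) 62.362667083740234 [[455.0, 236.6999969482422], [579.0999755859375, 171.6999969482422], [620.7999877929688, 251.3000030517578], [496.70001220703125, 316.29998779296875]]
corner [608.  246.4  69.1]
end low corner [580.1 175.2  23.6]
peg [470.8 240.4  38.1] [[470.50825288 242.03812732]] [[470.99170088 239.88831827]]
jigscrew [[434.02259459 144.55175261]] [[640.6192891  171.30129528]]
jigscrew [[613.72595851 372.13069418]] [[611.41600159 367.83867691]]
wrist jig bottom screw [[643.16772397 174.83258228]]
```

The peg is at about (470.8, 241) from both views, with plate yaw −27.65° and jig yaw about 8.6°. I'll move to the standoff (plate x=165, y=60) and go down to z≈16.

```bash
python3 -m jog '{"jaw":[0,0,0,0,0,0,0,0,0,0],"slide":[[-0.13,0.92,0],[-0.13,0.92,0],[-0.12,0.91,0],[0,0,1],[0,0,1],[0,0,1],[0,0,1],[0,0,1],[0,0,1],[0,0,1]],"spin":[0,0,0,0,0,0,0,0,0,0]}'
python3 -m jog '{"jaw":[0,0,0,0,0,0,0],"slide":[[0,0,0.8],[0,0,0.8],[0,0,0.6],[0,0,0.36],[0,0,0],[0,0,0],[0,0,0]],"spin":[0,0,0,0,0,0,0]}'
python3 - <<'E'
from h import *
cv2.imwrite("pics/s2.png",cv2.resize(env.grab_frame("scene")[100:300,170:370,::-1],(600,600),interpolation=cv2.INTER_CUBIC))
E
```

```text
time_s: 5.45
ee_pos: [644.7, 217.6, 92.6]
ee_rot: [-180.0, -0.0, 152.3]
force: [0.2, -0.5, 0.5]
gripper_width: 0.6
gripper_force: 0.0
time_s: 6.15
ee_pos: [645.9, 217.9, 18.5]
ee_rot: [179.9, 0.1, 152.4]
force: [0.1, 0.1, -0.0]
gripper_width: 0.5
gripper_force: 0.0
```

View pics/s2.png

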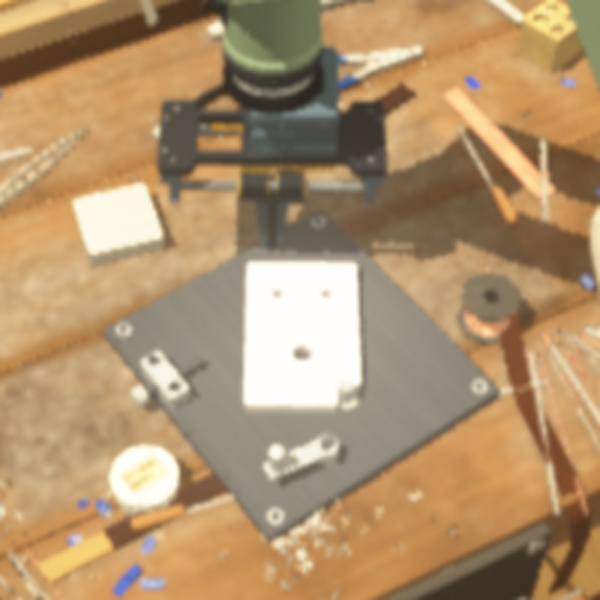

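The finger stands clear of the end edge at crop (268,245), roughly 20 mm in from the push corner, so at y≈58. I'll approach slowly and stop on contact.

```bash
python3 -m jog '{"jaw":[0,0,0,0],"slide":[[0.1,0.0,0.04],[0.1,0,0.02],[0.1,0,0],[0.1,0,0]],"spin":[0,0,0,0]}'
python3 -m jog '{"jaw":[0,0],"slide":[[0.07,0,0],[0,0,0]],"spin":[0,0]}'
python3 -m jog '{"jaw":[0,0],"slide":[[0.07,0,0],[0,0,0]],"spin":[0,0]}'
python3 -m jog '{"jaw":[0,0],"slide":[[0.07,0,0],[0,0,0]],"spin":[0,0]}'
python3 -m jog '{"jaw":[0,0],"slide":[[0.07,0,0],[0,0,0]],"spin":[0,0]}'
```

```text
time_s: 6.6
ee_pos: [634.0, 223.4, 15.4]
ee_rot: [-180.0, 0.0, 152.4]
force: [0.7, -0.3, 0.3]
gripper_width: 0.4
gripper_force: 0.0
time_s: 6.8
ee_pos: [632.1, 224.4, 15.3]
ee_rot: [-180.0, -0.0, 152.4]
force: [0.3, -0.5, -0.2]
gripper_width: 0.2
gripper_force: 0.0
time_s: 7.0
ee_pos: [630.4, 225.2, 15.3]
ee_rot: [-180.0, -0.0, 152.4]
force: [0.5, -0.1, -0.1]
gripper_width: 0.1
gripper_force: 0.0
time_s: 7.2
ee_pos: [628.7, 226.1, 15.4]
ee_rot: [-180.0, 0.0, 152.4]
force: [-0.6, 0.0, -1.0]
gripper_width: 0.6
gripper_force: 0.0
time_s: 7.4
ee_pos: [628.4, 227.3, 15.6]
ee_rot: [179.9, 0.2, 152.4]
force: [5.3, -0.3, -1.4]
gripper_width: 0.8
gripper_force: 2.1
```

Contact with TCP at plate frame (146.3, 60.5), which means a 2° turn about the peg is a tool slide of about (2.20, 5.07) mm with spin −0.25.

```bash
python3 -m jog '{"jaw":[0,0,0,0],"slide":[[0.037,0.085,0],[0.037,0.085,0],[0.037,0.085,0],[0.037,0.085,0]],"spin":[-0.125,-0.125,-0.125,-0.125]}'
python3 -m jog '{"jaw":[0,0,0,0],"slide":[[0.037,0.085,0],[0.037,0.085,0],[0.037,0.085,0],[0.037,0.085,0]],"spin":[-0.125,-0.125,-0.125,-0.125]}'
python3 - <<'E'
from h import *
cv2.imwrite("pics/s3.png",env.grab_frame("top")[165:285,165:345,::-1])
i=cv2.imread("pics/s3.png");cv2.imwrite("pics/s3.png",cv2.resize(i,None,fx=4.4,fy=4.4))
E
```

```text
time_s: 7.8
ee_pos: [629.0, 238.5, 15.7]
ee_rot: [179.9, 0.2, 156.4]
force: [5.2, -0.4, -2.7]
gripper_width: 0.5
gripper_force: 2.3
time_s: 8.2
ee_pos: [628.6, 249.8, 15.6]
ee_rot: [179.9, 0.2, 160.4]
force: [5.0, 0.4, -2.2]
gripper_width: 0.3
gripper_force: 2.4
```

View pics/s3.png

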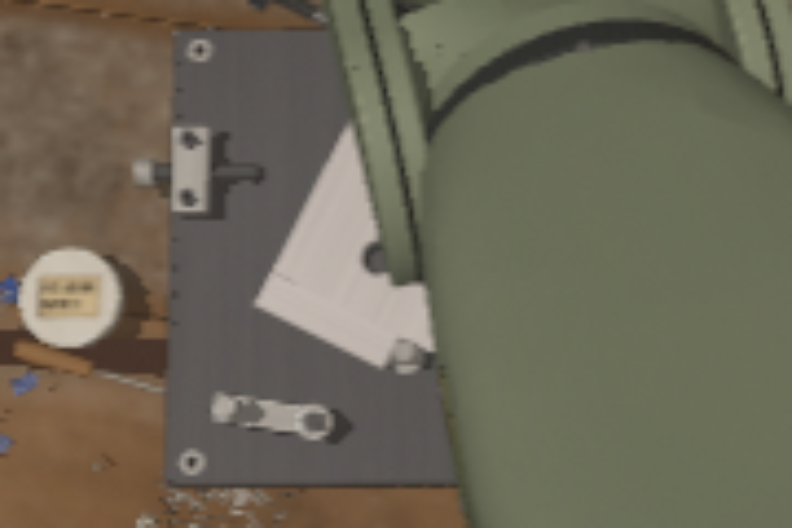

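The plate turned with the finger, about 8.8° so far, with the notch still on the peg at (406,352). I continue the arc, with a small +y bias to keep the drag from acting against the turn.

```bash
python3 -m jog '{"jaw":[0,0,0,0],"slide":[[0.037,0.095,0],[0.037,0.095,0],[0.037,0.095,0],[0.037,0.095,0]],"spin":[-0.125,-0.125,-0.125,-0.125]}'
python3 -m jog '{"jaw":[0,0,0,0,0],"slide":[[0.037,0.088,0],[0.037,0.088,0],[0.037,0.085,0],[0.037,0.085,0],[0.037,0.085,0]],"spin":[-0.125,-0.125,-0.125,-0.125,-0.125]}'
python3 -m jog '{"jaw":[0,0,0,0,0],"slide":[[0.037,0.085,0],[0.037,0.085,0],[0.037,0.085,0],[0.037,0.085,0],[0.037,0.085,0]],"spin":[-0.125,-0.125,-0.125,-0.125,-0.125]}'
python3 - <<'E'
from h import *
print(env.state()["torque"])
t=env.camera_model("top");print(ray(t,(165+262/4.4,165+172/4.4),22))
E
```

```text
time_s: 8.65
ee_pos: [627.5, 261.9, 15.6]
ee_rot: [179.9, 0.1, 164.4]
force: [5.0, 0.3, -2.1]
gripper_width: 0.5
gripper_force: 2.3
time_s: 9.15
ee_pos: [625.1, 275.9, 15.6]
ee_rot: [179.9, 0.1, 169.4]
force: [4.6, 0.9, -2.6]
gripper_width: 0.7
gripper_force: 2.4
time_s: 9.65
ee_pos: [621.4, 289.5, 15.5]
ee_rot: [179.9, 0.1, 174.4]
force: [4.8, 1.1, -2.3]
gripper_width: 0.5
gripper_force: 2.4
[ 0.37739929 -1.13451095 -0.03107087]
[[550.04304776 324.00323342]]
```

```bash
python3 -m jog '{"jaw":[0,0,0,0],"slide":[[0.03,0.115,0],[0.03,0.115,0],[0.03,0.115,0],[0.03,0.115,0]],"spin":[-0.12,-0.12,-0.12,-0.12]}'
python3 -m jog '{"jaw":[0,0],"slide":[[0.018,0.05,0],[0.018,0.05,0]],"spin":[-0.06,-0.06]}'
python3 -m jog '{"jaw":[0,0],"slide":[[0.018,0.05,0],[0.018,0.05,0]],"spin":[-0.06,-0.06]}'
python3 -m jog '{"jaw":[0,0],"slide":[[0.018,0.045,0],[0.018,0.045,0]],"spin":[-0.06,-0.06]}'
```

```text
time_s: 10.05
ee_pos: [617.0, 302.6, 15.2]
ee_rot: [-179.9, -0.1, 178.3]
force: [1.3, -1.3, 0.1]
gripper_width: 0.6
gripper_force: 0.6
time_s: 10.25
ee_pos: [616.2, 305.7, 15.1]
ee_rot: [-180.0, -0.1, 179.2]
force: [1.7, -1.2, -0.9]
gripper_width: 0.4
gripper_force: 0.6
time_s: 10.45
ee_pos: [615.6, 308.8, 15.2]
ee_rot: [-180.0, -0.0, -179.8]
force: [2.0, -1.9, 0.2]
gripper_width: 0.3
gripper_force: 0.6
time_s: 10.65
ee_pos: [614.7, 311.6, 15.3]
ee_rot: [-180.0, -0.0, -178.9]
force: [2.3, -0.1, -1.4]
gripper_width: 0.5
gripper_force: 0.6
```

```bash
python3 -m jog '{"jaw":[0,0],"slide":[[0.022,0.038,0],[0.022,0.038,0]],"spin":[-0.06,-0.06]}'
python3 -m jog '{"jaw":[0,0],"slide":[[0.022,0.038,0],[0.022,0.038,0]],"spin":[-0.06,-0.06]}'
python3 -m jog '{"jaw":[0,0],"slide":[[0.021,0.038,0],[0.021,0.038,0]],"spin":[-0.06,-0.06]}'
```

```text
time_s: 10.85
ee_pos: [613.4, 314.0, 15.3]
ee_rot: [180.0, 0.0, -177.9]
force: [2.0, 0.1, -0.5]
gripper_width: 0.1
gripper_force: 0.8
time_s: 11.05
ee_pos: [612.2, 316.3, 15.3]
ee_rot: [180.0, 0.0, -177.0]
force: [1.9, 0.0, -0.3]
gripper_width: 0.2
gripper_force: 1.1
time_s: 11.25
ee_pos: [611.6, 317.8, 15.5]
ee_rot: [-179.9, 0.1, -176.0]
force: [4.7, -3.2, -1.1]
gripper_width: 0.4
gripper_force: 2.4
```

The force jumped from 2 to 5.7 N and the motion stalled near plate yaw 3.5–4°, which matches the image estimate of the screw tip. I'll build up the press in small steps.

```bash
python3 -m jog '{"jaw":[0,0],"slide":[[0.01,0.02,0],[0,0,0]],"spin":[0,0]}'
python3 -m jog '{"jaw":[0,0],"slide":[[0.01,0.02,0],[0,0,0]],"spin":[0,0]}'
```

```text
time_s: 11.45
ee_pos: [611.5, 318.3, 15.6]
ee_rot: [-180.0, 0.2, -176.0]
force: [5.0, -3.0, -0.9]
gripper_width: 0.7
gripper_force: 2.3
time_s: 11.65
ee_pos: [611.4, 318.8, 15.7]
ee_rot: [-179.9, 0.2, -176.0]
force: [5.4, -4.0, -0.8]
gripper_width: 0.3
gripper_force: 2.5
```

```bash
python3 -m jog '{"jaw":[0,0],"slide":[[0.03,0,0],[0,0,0]],"spin":[0,0]}'
python3 -m jog '{"jaw":[0,0],"slide":[[0.02,0,0],[0,0,0]],"spin":[0,0]}'
python3 - <<'E'
from h import *
s=env.state();print(s["force"],s["torque"],s["ee_pos"])
E
```

```text
time_s: 11.85
ee_pos: [611.3, 318.8, 15.7]
ee_rot: [-180.0, 0.3, -176.0]
force: [7.6, -3.0, -1.7]
gripper_width: 0.5
gripper_force: 3.2
time_s: 12.05
ee_pos: [611.2, 318.9, 15.8]
ee_rot: [-180.0, 0.3, -176.0]
force: [6.9, -2.7, -1.3]
gripper_width: 0.5
gripper_force: 3.7
[ 6.91894511 -2.70831553 -1.34020258] [-0.42338986 -1.58974971  0.14766351] [611.23952531 318.8594804   15.82450065]
```

```bash
python3 -m jog '{"jaw":[0,0],"slide":[[0.03,0.015,0],[0,0,0]],"spin":[0,0]}'
python3 -m jog '{"jaw":[0,0,0,0],"slide":[[0.0,0.01,0],[0,0,0],[0,0,0],[0,0,0]],"spin":[0,0,0,0]}'
```

```text
time_s: 12.25
ee_pos: [611.0, 319.1, 16.0]
ee_rot: [-180.0, 0.4, -176.0]
force: [8.8, -2.9, -2.6]
gripper_width: 0.7
gripper_force: 4.3
time_s: 12.65
ee_pos: [610.9, 319.2, 16.0]
ee_rot: [-179.9, 0.4, -176.0]
force: [9.1, -3.9, -2.2]
gripper_width: 0.8
gripper_force: 4.2
```

The finger force is 9.9 N and the moment balance gives about 11 N at the screw. I'll hold it for over a second.

```bash
python3 -m jog '{"jaw":[0,0,0,0,0,0,0],"slide":[[0,0,0],[0,0,0],[0,0,0],[0,0,0],[0,0,0],[0,0,0],[0,0,0]],"spin":[0,0,0,0,0,0,0]}'
python3 -m jog '{"jaw":[0,0,0,0,0,0,0],"slide":[[0,0,0],[0,0,0],[0,0,0],[0,0,0],[0,0,0],[0,0,0],[0,0,0]],"spin":[0,0,0,0,0,0,0]}'
python3 - <<'E'
from h import *
m=env.camera_model("scene");cv2.imwrite("pics/s4.png",cv2.resize(env.grab_frame("scene")[150:290,190:350,::-1],None,fx=4.2,fy=4.2,interpolation=cv2.INTER_CUBIC))
E
```

```text
time_s: 13.35
ee_pos: [610.9, 319.2, 16.0]
ee_rot: [-179.9, 0.4, -176.0]
force: [8.9, -4.2, -2.4]
gripper_width: 0.1
gripper_force: 4.2
time_s: 14.05
ee_pos: [610.9, 319.2, 16.0]
ee_rot: [-179.9, 0.4, -176.0]
force: [8.3, -3.7, -2.7]
gripper_width: 0.3
gripper_force: 4.2
```

View pics/s4.png

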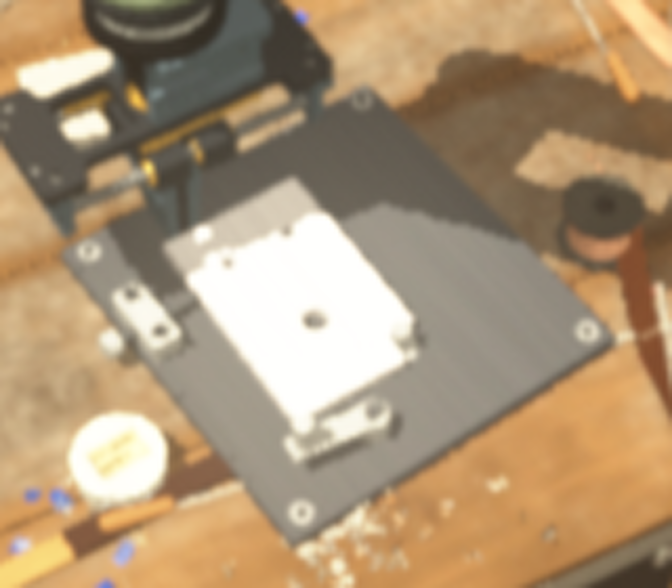

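The long edge sits at the screw tip (195,300) and the peg at (402,335) is in the notch; the force held for over 1.3 s. I'll back straight off, rise, and look at the keeper with the wrist camera.

```bash
python3 -m jog '{"jaw":[0,0,0,0,0,0,0,0,0,0],"slide":[[-0.1,0,0],[-0.2,0,0],[-0.4,0,0],[-0.5,0,0],[0,0,-0.7],[0,0,-1],[0,0,-1],[0,0,-1],[0,0,-1],[0,0,-1]],"spin":[0,0,0,0,0,0,0,0,0,0]}'
python3 -m jog '{"jaw":[0,0,0,0,0,0,0],"slide":[[1,0,-1],[1,0,-1],[1,0,-1],[0.5,0,0],[0,0,0],[0,0,0],[0,0,0]],"spin":[0,0,0,0,0,0,0]}'
python3 - <<'E'
from h import *
import pickle
m=env.camera_model("wrist");pickle.dump(m,open("w2.pkl","wb"));print(env.state()["ee_pos"],env.state()["force"])
cv2.imwrite("pics/w2.png",env.grab_frame("wrist")[:,:,::-1])
E
```

```text
time_s: 15.1
ee_pos: [642.3, 322.9, 187.2]
ee_rot: [180.0, -0.1, -176.0]
force: [0.4, 0.2, -0.8]
gripper_width: 0.5
gripper_force: 0.0
time_s: 15.8
ee_pos: [539.0, 315.2, 274.9]
ee_rot: [-179.9, -0.1, -176.0]
force: [0.3, 0.0, 0.1]
gripper_width: 0.5
gripper_force: 0.0
[538.95895007 315.19645446 274.8977571 ] [0.25212843 0.03673542 0.05356531]
```

View pics/w2.png

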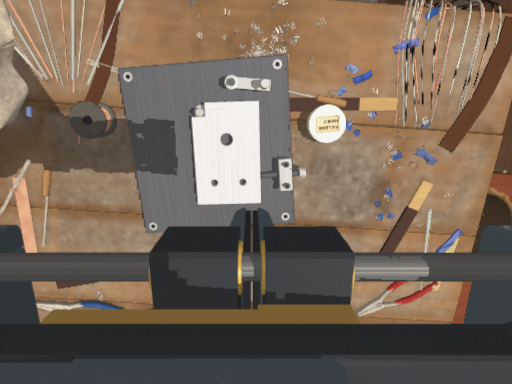

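The plate touches the screw at (261,173). The keeper's hinge is at (231,82), its knob at (266,84), and the notch is on the peg at (199,112).

```bash
python3 - <<'E'
from h import *
import pickle
w=pickle.load(open("w2.pkl","rb"));t=env.camera_model("top")
im=cv2.imread("pics/w2.png")
a=cv2.resize(im[60:110,215:285],None,fx=6,fy=6,interpolation=cv2.INTER_CUBIC)
b=cv2.resize(cv2.imread("pics/top0.png")[245:275,205:247],None,fx=10,fy=10,interpolation=cv2.INTER_CUBIC)
cv2.imwrite("pics/k.png",np.hstack([a,b]))
print("peg",ray(w,(199,111),32),"screwtip",ray(w,(261,174),20))
print("knob w",ray(w,(266,83),51.5),"t",ray(t,(165+222/4.4,165+405/4.4),51.5))
print("hinge w",ray(w,(231,82),30),"t",ray(t,(165+318/4.4,165+420/4.4),30))
J=lambda x,y:np.array([470.8,241])+x*np.array([.989,.1495])+y*np.array([-.1495,.989])
print("hinge model",J(-34,45))
for n,p in(("w",(128,77)),("w",(278,64)),("w",(286,216)),("w",(153,226))):print(ray(w,p,12))
E
```

```text
peg [[471.09651581 242.82762222]] screwtip [[550.97552594 330.09465479]]
knob w [[432.53930538 326.12668712]] t [[430.92242655 322.27896597]]
hinge w [[432.50514694 282.30871071]] t [[431.02028547 276.73714892]]
hinge model [430.4465 280.422 ]
[[434.1047755  144.46534727]]
[[404.45640679 341.47080902]]
[[613.28458611 372.34608796]]
[[642.71664711 175.12087312]]
```

View pics/k.png

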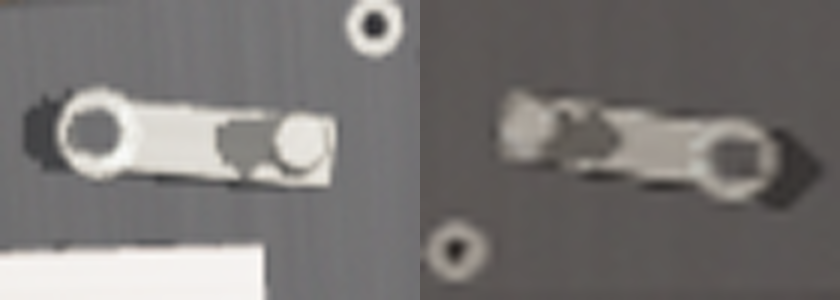

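The knob is at about (431.7, 323.5) and the hinge at about (431.2, 280.5), so the keeper stands at roughly 9°. I'll come down behind the knob on its −x side, with 10 mm to spare.

```bash
python3 -m jog '{"jaw":[0,0,0,0,0,0,0,0,0,0],"slide":[[0.92,0.12,0],[0.92,0.12,0],[0.92,0.12,0],[0.92,0.12,0],[0.92,0.12,0],[0,0,0],[0,0,1],[0,0,1],[0,0,1],[0,0,1]],"spin":[0,0,0,0,0,0.6,0,0,0,0]}'
python3 -m jog '{"jaw":[0,0,0,0,0,0,0],"slide":[[0,0,1],[0,0,1],[0,0,1],[0,0,0.6],[0,0,0.35],[0,0,0],[0,0,0]],"spin":[0,0,0,0,0,0,0]}'
python3 - <<'E'
from h import *
cv2.imwrite("pics/s5.png",cv2.resize(env.grab_frame("scene")[170:310,190:350,::-1],None,fx=4.2,fy=4.2,interpolation=cv2.INTER_CUBIC))
E
```

```text
time_s: 16.85
ee_pos: [400.1, 323.6, 154.4]
ee_rot: [-180.0, -0.1, 179.1]
force: [-0.3, 0.2, -1.3]
gripper_width: 0.4
gripper_force: 0.0
time_s: 17.55
ee_pos: [400.4, 324.0, 38.1]
ee_rot: [180.0, 0.0, 179.1]
force: [0.3, -0.3, -0.5]
gripper_width: 0.1
gripper_force: 0.0
```

View pics/s5.png

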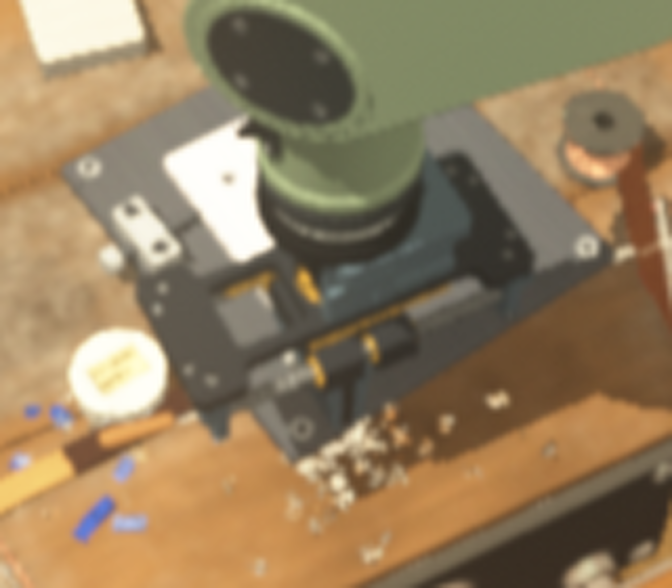

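The finger at (345,390) is just behind the knob at (290,357) and nothing is touching. I'll approach slowly, moving along tool −x.

```bash
python3 -m jog '{"jaw":[0,0,0],"slide":[[-0.1,0,0.03],[-0.1,0,0],[0,0,0]],"spin":[0,0,0]}'
python3 -m jog '{"jaw":[0,0],"slide":[[-0.08,0,0],[0,0,0]],"spin":[0,0]}'
python3 -m jog '{"jaw":[0,0],"slide":[[-0.08,0,0],[0,0,0]],"spin":[0,0]}'
```

```text
time_s: 17.9
ee_pos: [406.6, 323.8, 37.5]
ee_rot: [179.9, 0.1, 179.2]
force: [-0.5, -0.4, 0.1]
gripper_width: 0.3
gripper_force: 0.0
time_s: 18.1
ee_pos: [408.5, 323.6, 37.1]
ee_rot: [180.0, 0.0, 179.2]
force: [-0.7, 0.1, -0.1]
gripper_width: 0.5
gripper_force: 0.0
time_s: 18.3
ee_pos: [410.8, 323.5, 36.9]
ee_rot: [180.0, 0.0, 179.2]
force: [-0.2, -0.0, -0.6]
gripper_width: 0.6
gripper_force: 0.0
```

Contact is due now; start the arc about the hinge.

```bash
python3 -m jog '{"jaw":[0,0,0],"slide":[[-0.102,0.048,0],[-0.102,0.048,0],[-0.102,0.048,0]],"spin":[0.5,0.5,0.5]}'
python3 -m jog '{"jaw":[0,0,0],"slide":[[-0.102,0.048,0],[-0.102,0.048,0],[-0.102,0.048,0]],"spin":[0.5,0.5,0.5]}'
python3 -m jog '{"jaw":[0,0,0],"slide":[[-0.102,0.048,0],[-0.102,0.048,0],[-0.102,0.048,0]],"spin":[0.5,0.5,0.5]}'
```

```text
time_s: 18.6
ee_pos: [419.2, 327.1, 36.8]
ee_rot: [-180.0, -0.1, 167.0]
force: [-2.4, 0.8, 1.8]
gripper_width: 0.9
gripper_force: 1.2
time_s: 18.9
ee_pos: [429.4, 328.7, 36.8]
ee_rot: [-180.0, -0.1, 155.0]
force: [-2.1, 2.1, 0.9]
gripper_width: 0.3
gripper_force: 1.2
time_s: 19.2
ee_pos: [439.7, 328.3, 36.9]
ee_rot: [-180.0, -0.1, 143.0]
force: [-2.7, 1.2, 0.6]
gripper_width: 0.2
gripper_force: 1.1
```

```bash
python3 -m jog '{"jaw":[0,0,0,0],"slide":[[-0.102,0.048,0],[-0.102,0.048,0],[-0.102,0.048,0],[-0.102,0.048,0]],"spin":[0.5,0.5,0.5,0.5]}'
python3 -m jog '{"jaw":[0,0,0,0],"slide":[[-0.102,0.048,0],[-0.102,0.048,0],[-0.102,0.048,0],[-0.102,0.048,0]],"spin":[0.5,0.5,0.5,0.5]}'
python3 -m jog '{"jaw":[0,0],"slide":[[-0.051,0.024,0],[-0.051,0.024,0]],"spin":[0.25,0.25]}'
python3 -m jog '{"jaw":[0,0],"slide":[[-0.051,0.024,0],[-0.051,0.024,0]],"spin":[0.25,0.25]}'
python3 -m jog '{"jaw":[0,0],"slide":[[-0.051,0.024,0],[0,0,0]],"spin":[0.25,0]}'
```

```text
time_s: 19.6
ee_pos: [452.7, 324.2, 36.9]
ee_rot: [-180.0, -0.1, 127.0]
force: [-1.7, 2.7, 0.6]
gripper_width: 0.9
gripper_force: 1.0
time_s: 20.0
ee_pos: [464.1, 316.9, 36.9]
ee_rot: [180.0, -0.1, 111.0]
force: [-0.8, 2.4, 0.5]
gripper_width: 0.7
gripper_force: 1.0
time_s: 20.2
ee_pos: [466.6, 314.5, 36.9]
ee_rot: [180.0, -0.1, 107.1]
force: [-1.1, 1.7, -0.4]
gripper_width: 0.4
gripper_force: 1.0
time_s: 20.4
ee_pos: [468.8, 312.0, 36.9]
ee_rot: [180.0, -0.1, 103.1]
force: [-1.1, 2.7, 0.0]
gripper_width: 0.6
gripper_force: 1.0
time_s: 20.6
ee_pos: [469.9, 310.5, 36.9]
ee_rot: [180.0, -0.0, 101.1]
force: [-0.6, 2.3, -0.1]
gripper_width: 0.7
gripper_force: 1.0
```

Now small straight steps along tool −x until the end stop is felt.

```bash
python3 -m jog '{"jaw":[0,0],"slide":[[-0.05,0.02,0],[0,0,0]],"spin":[0.25,0]}'
python3 -m jog '{"jaw":[0,0],"slide":[[-0.04,0,0],[0,0,0]],"spin":[0,0]}'
python3 -m jog '{"jaw":[0,0],"slide":[[-0.04,0,0],[0,0,0]],"spin":[0,0]}'
python3 -m jog '{"jaw":[0,0],"slide":[[-0.04,0,0],[0,0,0]],"spin":[0,0]}'
```

```text
time_s: 20.8
ee_pos: [470.8, 309.4, 36.9]
ee_rot: [180.0, -0.1, 99.2]
force: [-0.1, 4.3, -0.5]
gripper_width: 0.5
gripper_force: 1.8
time_s: 21.0
ee_pos: [470.9, 309.2, 37.0]
ee_rot: [180.0, -0.2, 99.2]
force: [-1.3, 7.0, -1.5]
gripper_width: 0.4
gripper_force: 3.4
time_s: 21.2
ee_pos: [471.0, 309.0, 37.1]
ee_rot: [179.9, -0.3, 99.1]
force: [-2.6, 10.1, -1.3]
gripper_width: 0.6
gripper_force: 5.0
time_s: 21.4
ee_pos: [471.0, 308.8, 37.1]
ee_rot: [179.9, -0.4, 99.1]
force: [-3.5, 14.0, -2.3]
gripper_width: 0.2
gripper_force: 6.6
```

The end stop was reached: the force rises steeply with no motion. I'll back off, rise, move aside and check.

```bash
python3 -m jog '{"jaw":[0,0,0,0,0,0,0,0,0,0],"slide":[[0.15,0,0],[0.2,0,0],[0.2,0,0],[0,0,-0.7],[0,0,-1],[0,0,-1],[0,0,-1],[0,0,-1],[0,0,-1],[0,0,-1]],"spin":[0,0,0,0,0,0,0,0,0,0]}'
python3 -m jog '{"jaw":[0,0,0,0,0,0,0,0,0,0],"slide":[[-1,0,-1],[-1,0,-1],[-1,0,0],[-1,0,0],[-1,0,0],[-1,0,0],[-1,0,0],[0,0,0],[0,0,0],[0,0,0]],"spin":[0,0,0,0,0,0,0,0,0,0]}'
python3 - <<'E'
from h import *
print(env.state()["force"])
cv2.imwrite("pics/w3.png",env.grab_frame("wrist")[:,:,::-1])
E
```

```text
time_s: 22.4
ee_pos: [468.6, 321.0, 239.1]
ee_rot: [-180.0, 0.1, 99.2]
force: [-0.3, -0.0, 0.4]
gripper_width: 0.3
gripper_force: 0.0
time_s: 23.4
ee_pos: [502.1, 114.7, 297.9]
ee_rot: [-180.0, -0.0, 99.2]
force: [-0.1, -0.5, 0.6]
gripper_width: 0.5
gripper_force: 0.0
[-0.11930184 -0.47190244  0.62688518]
```

View pics/w3.png

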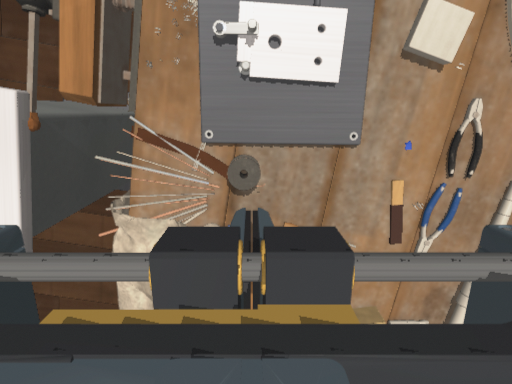

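The keeper at (220–255, 28) lies along jig x over the plate, the peg at (245,67) is in the notch and the screw at (318,4) is at the long edge. The spool and block are undisturbed. Handing in.

```bash
python3 -c "
from workcell import env
print(env.job_done())"
```

```text
the job is handed in; nothing more can be done
None
```

The job is handed in at about 23 s: I turned the plate about the peg to the screw and pressed it there with about 10 N for over a second, then swung the keeper to its end stop over the plate; the tin, spool and block were left alone.

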